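# Hold the toaster lever down for the untoasted slice

### The arm

A 6-joint arm with a two-finger parallel gripper is mounted at the origin on a cart in front of the work surface, level with it; the furniture and walls round the work are solid. World frame = base frame: x ahead of the robot, y to its left, z up, the work surface at z = 0. Lengths are in m, angles in rad, forces in N, time in s.
With the tool pointing down it reaches from about 0.375 to 0.9 m from the base axis. Payload 3.1 kg.
Tool frame: the origin (TCP) lies midway between the tips of the shut fingers; the grasp point (between the pads) lies 19 mm behind it (arm.grasp_offset is the distance from the TCP to the grasp point, in m); z points along the fingers, y is the line along which they close (so a half turn about z gives the same grasp; the last joint's range is limited). The gripper opens to 87 mm and grips with 3 to 60 N. Pads are 19 mm wide; open, the fingers measure 117 mm over their backs; the gripper's body (75 mm by 190 mm) begins 51 mm behind the grasp point.
Start: joints at [-1.282, 0.527, 1.433, -0, 1.181, -0.178], TCP at [0.281, -0.558, 0.223] pointing down, gripper open.
Joint ranges: [-3.08, 3.08], [-0.75, 2.2], [0.22, 2.44], [-1.43, 4.57], [0, 2.65], [-2.85, 2.85]. Speed limits (rad/s): [2.79, 2.79, 3.14, 3.14, 3.14, 3.14].

### API

Orientations are given as a unit quaternion [w, x, y, z].
In Python, from cell import telemetry, optics, order, arm gives the robot as it stands.
- The arm moves only by the tool arm_command, never from a script. Its argument "increments" is one flat list of numbers, 5 for each row, row after row: the gripper's target within -1 to 1 (fully open at 1, half-way at 0, shut at -1), then the shift along the tool's x, y, z in mm, then the turn about the tool's z in rad. In form: [jaw, x, y, z, twist, jaw, x, y, z, twist, ...]. A call has 1 to 20 rows; each row shifts and turns the commanded pose from where the row before left it, along the tool's axes as they then stand; what a row does not reach is not made up. A row lasts 1/10 s, in which the tool goes at most 50 mm and 8.59 degrees, less where a joint would pass 70% of its speed; a pose out of reach is approached as far as the arm can. A call is refused whole if a number of a shift passes 50 or a number of a turn 0.15, either way. A call with a gripper value outside its range is refused whole. The fingers move at their own pace and stop on an object; "grip_force" is the grip in N (left out, the last holds). Time passes only in rows, so rows that do not move let the fingers close. It gives the time, the measured TCP pose, the force, the opening and the grip force at its end, in the units of the state.
- telemetry.get_state(): the state, without advancing time (a new reading comes with each control period).
- optics.read_camera(name): name is "side" or "top" or "wrist"; returns a dict with "img" (400x640x3 uint8, red, green, blue), "fx", "fy", "cx", "cy" (pixels), "R" (3x3) and "t" (3): a world point X has camera coordinates R X + t. Camera axes: x right, y down, z forward; pixel columns grow to the right and rows downward; lengths in m; the calibration is good to about 2 mm. A picture is of the moment at which its call begins. There is no depth.
- order.hand_in(): hands the job in; it is judged then, once.
The state is a dict: "clock": time; "joints": joint angles; "qvel": joint speeds; "effort": joint torques, N m; "position": TCP position; "orientation": TCP orientation; "contact_force": force on the tool from outside, world axes, zero at the start; "moment": the same for the moment, N m; "width": finger opening in m; "finger_force": force on a finger pad.
Only numpy, scipy, OpenCV 4.12 (cv2) and the standard library are available. Lean on these libraries where they do the work, as an engineer would, in place of code of your own. Each camera call takes 0.05 s, during which the arm holds its last target. There are 200 camera calls.

### The job

One of the two slices standing in the toaster is still pale and the other is already brown: push down the lever that belongs to the pale slice's slot, firmly past its two clicks to the bottom, without forcing it, and leave the brown slice and its lever up. The toaster's catch is worn and the lever springs back when let go, so keep holding it right at the bottom: finish while still pressing it there. Touch neither slice, and leave the mug and the butter box as they stand.

Things in the scene. Friction and masses are not known exactly. Their poses are not given: they have to be found in the camera images.
- toaster: cream and steel toaster, 220 (x) x 194 (y) x 165 mm high, fixed. Origin under its centre on the worktop; x points from the front end (with the levers, facing the robot) to the back, y to its left, z up. Two slots along x, 144 mm long, at y = +44 and -44 mm; each has its own lever at the same side of the front. Knobs under the levers (z = 52 mm) play no part. Slices stand 45 mm out of the top
- lever_left (a joint): downward travel (m) of the lever of the slot at the toaster's left (its +y): 0 = up, 0.042 = bottom stop; it takes its slice down with it. A spring pushes it up, about 5 N at the top to 11 N at the bottom. Detents (clicks) at about 0.014, 0.028 and, third, at the bottom; between them the push needed rises to about 13 N. None holds it: let go anywhere, it springs right back up
- lever_right (a joint): the same for the slot at the toaster's right (its -y)
- paddle_left (a point): centre of the top face of the left lever's black paddle (moves with it): 34 mm (toaster's x) x 42 mm (y) x 13 mm thick, edges rounded 5 mm, inner edge 4 mm off the toaster's front face. 152 mm above the worktop at rest, 110 mm at the bottom; x = -131, y = +45 mm in the toaster's frame. The toaster's top is at 165 mm: keep wide gripper parts in front of or above it
- paddle_right (a point): the same for the right lever, y = -45 mm in the toaster's frame
- bread_pale: slice of fresh bread with pale cream faces and a light brown crust, 112 wide (its x) x 14 thick (its y) x 100 mm high, standing loose in one of the slots, along the slot; origin at the middle of its lower edge
- bread_toasted: the same slice already toasted, dark brown all over, standing in the other slot; origin at the middle of its lower edge
- mug: white mug with a leaf pattern, 92 x 127 x 95 mm, left of the toaster; origin under its centre; stays where it is
- butter_box: pale blue lidded box, 115 x 140 x 58 mm, right of the toaster; origin under its centre; stays where it is
There are look-alikes about, which are no part of the job. What is shaped like the bread_toasted but red is not meant. Leave any purple look-alike of the bread_pale alone.

How it is judged:
On the way:
1. the pale slice's lever is pressed past both clicks to the bottom by the fingers and held there for a second, the other lever up (((y of bread_pale in the frame of toaster above 0.02 m and y of bread_toasted in the frame of toaster below -0.02 m and value of joint lever_left above 0.037 m and value of joint lever_right below 0.006 m) or (y of bread_pale in the frame of toaster below -0.02 m and y of bread_toasted in the frame of toaster above 0.02 m and value of joint lever_right above 0.037 m and value of joint lever_left below 0.006 m)) and contact force between the fingers and toaster above 4 N), for 1 s.
At the end, for the whole second after the job is handed in: The fingers press the pale slice's lever with over 4 N and hold it at the bottom (travel over 37 of 42 mm); that slice is down (lower edge under 85 mm above the worktop); the other lever is up (travel under 6 mm), the brown slice standing up in its slot (lower edge over 100 mm) (all of step 1 and z of bread_pale in the frame of toaster below 0.085 m and z of bread_toasted in the frame of toaster above 0.1 m); the arm keeps its last pose, push and grip.
It fails at once if the brown slice's lever is pushed down (more than 12 mm) ((y of bread_toasted in the frame of toaster above 0.02 m and value of joint lever_left above 0.012 m) or (y of bread_toasted in the frame of toaster below -0.02 m and value of joint lever_right above 0.012 m)).
It fails at once if the robot touches a slice of bread (contact force between any of the arm, the fingers and bread_pale above 0.5 N or contact force between any of the arm, the fingers and bread_toasted above 0.5 N).
It fails at once if the lever or toaster is forced (more than 50 N) (contact force between any of the fingers, the arm and toaster above 50 N).
It fails at once if mug or butter box is shifted by more than 20 mm (distance of any of mug, butter_box from where it was at the start of the episode above 0.02 m).
It also fails if it takes over 35 s, if anything falls off the work surface, if the arm or the gripper's body presses on something with over 40 N, if the wrist force passes 120 N, or if a joint passes its speed limit or range.

## Working session

There is one attempt and no reset: what is moved stays moved. The work goes in short steps, Python scripts to look and compute and a tool call to move; the robot and the scene stay as the last step left them, time stands still between calls to the robot, and variables do not carry over. Pictures are saved under pics/ and viewed, at most 10 in all, crops included, and the job is handed in when it is done.

Besides the shell and the picture viewer there is one more tool, called after "Emit:" as name(argument=value, ...), one argument or row to a line, values as JSON. arm_command: Moves the arm, as the interface text tells. Its arguments: {"type":"object","properties":{"increments":{"type":"array"},"grip_force":{"type":"number"}},"required":["increments"]}

```bash
mkdir -p pics; python3 - <<'E'
from cell import telemetry, optics
import cv2,numpy as np,pickle
s=telemetry.get_state(); print({k:np.round(v,3).tolist() for k,v in s.items()})
d={}
for n in("side","top"):
    c=optics.read_camera(n); d[n]=c; cv2.imwrite(f"pics/{n}0.png",c["img"][:,:,::-1]); print(n,c["fx"],c["cx"],c["cy"],np.round(c["R"],3).tolist(),np.round(c["t"],3))
pickle.dump(d,open("c0.pkl","wb"))
E
```

```text
{'clock': 0.0, 'joints': [-1.282, 0.528, 1.434, -0.0, 1.181, -0.178], 'qvel': [-0.003, 0.0, -0.001, -0.001, 0.001, -0.001], 'effort': [0.001, -44.003, -17.659, 0.063, 0.058, -0.0], 'position': [0.281, -0.557, 0.222], 'orientation': [-0.001, 0.973, 0.231, -0.0], 'contact_force': [-0.365, -0.49, 0.307], 'moment': [0.008, -0.002, -0.039], 'finger_force': 0.0, 'width': 0.087}
side 434.2022028636039 323.38653400966524 199.59339522149344 [[-0.988, -0.154, 0.009], [-0.1, 0.591, -0.8], [0.118, -0.792, -0.6]] [0.556 0.186 1.468]
top 488.483230941626 321.9667248723825 197.26497406273677 [[0.418, -0.909, 0.008], [-0.705, -0.329, -0.628], [0.573, 0.257, -0.778]] [-0.28   0.466  1.517]
```

View pics/side0.png

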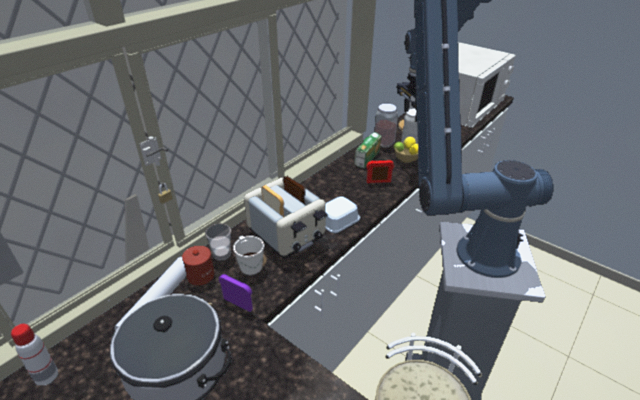

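View pics/top0.png

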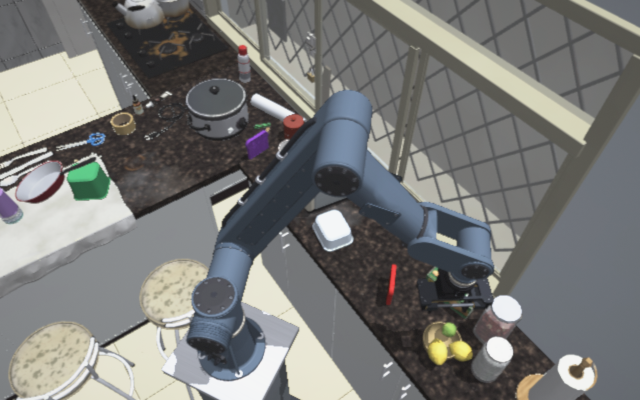

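The side view shows the toaster at about (285,215), with the pale slice at (272,198) and the brown one at (293,188). The mug is at (249,255) and the butter box at (341,213). The look-alikes are a purple slice at (236,292) and a red one at (380,172). In the top view the arm hides the toaster. Next I'll take a close crop.

```bash
python3 - <<'E'
import cv2,pickle
im=pickle.load(open("c0.pkl","rb"))["side"]["img"][160:280,225:365,::-1]
cv2.imwrite("pics/crop1.png",cv2.resize(im,None,fx=5,fy=5,interpolation=cv2.INTER_CUBIC))
E
```

```text
(no output)
```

View pics/crop1.png

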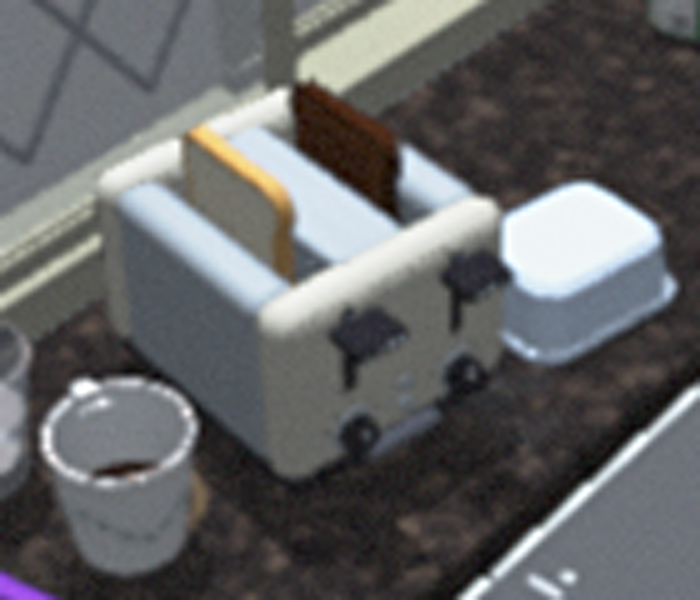

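The close crop confirms the choice. The pale slice stands in the near slot on the mug side, which is the toaster's left. Its paddle is at about crop (372,328), so lever_left is the one to push. The brown slice's paddle is at (478,270).

```bash
cat > h.py <<'E'
import numpy as np
def proj(c,X):
    p=np.atleast_2d(X)@np.array(c["R"]).T+c["t"]
    return np.c_[c["fx"]*p[:,0]/p[:,2]+c["cx"],c["fy"]*p[:,1]/p[:,2]+c["cy"]]
def w(q,P):
    x,y,a=q;P=np.array(P,float);c,s=np.cos(a),np.sin(a)
    return np.c_[x+c*P[:,0]-s*P[:,1],y+s*P[:,0]+c*P[:,1],P[:,2]]
E
python3 - <<'E'
import pickle,numpy as np
from h import *
from scipy.optimize import least_squares
c=pickle.load(open("c0.pkl","rb"))["side"]
P=np.array([[-131,45,152],[-131,-45,152],[-110,97,165],[-110,-97,165],[110,97,165],[110,-97,165],[-110,97,0]])/1000
U=np.array([[372,328],[478,271],[265,307],[500,200],[101,180],[292,88],[285,480]])
uv=(U+.5)/5-.5+[225,160]
r=least_squares(lambda q:(proj(c,w(q,P))-uv).ravel(),[.7,.1,0],loss="soft_l1")
print(r.x,np.round(r.fun.reshape(-1,2),1)); print(w(r.x,P).round(3))
E
```

```text
[ 0.70180395  0.01333275 -0.66032942] [[-1.7 -0.4]
 [-1.7 -1.2]
 [ 2.1  4.8]
 [ 1.2  0.3]
 [-6.4 -1.2]
 [ 0.6 -4.3]
 [ 0.7  8.6]]
[[ 0.626  0.129  0.152]
 [ 0.571  0.058  0.152]
 [ 0.674  0.157  0.165]
 [ 0.555  0.004  0.165]
 [ 0.848  0.022  0.165]
 [ 0.729 -0.131  0.165]
 [ 0.674  0.157  0.   ]]
```

```bash
python3 - <<'E'
import pickle,numpy as np
from h import *
from scipy.optimize import least_squares
c=pickle.load(open("c0.pkl","rb"))["side"]
P=np.array([[-131,45,152],[-131,-45,152],[-110,97,165],[-110,-97,165],[110,97,165],[110,-97,165],[-110,97,0]])/1000
U=np.array([[372,328],[478,271],[265,307],[500,200],[101,180],[292,88],[285,480]])
uv=(U+.5)/5-.5+[225,160]
for a in np.arange(-3,3,.7):
  r=least_squares(lambda q:(proj(c,w(q,P))-uv).ravel(),[.7,.1,a]); print(r.x.round(3),r.cost.round(1))
# pixel rays at z
R=np.array(c["R"]);C=-R.T@c["t"];print("cam",C, c["fx"],c["fy"])
for k,z in zip(range(7),P[:,2]):
  d=R.T@[(uv[k,0]-c["cx"])/c["fx"],(uv[k,1]-c["cy"])/c["fy"],1]; print(k,(C+d*(z-C[2])/d[2]).round(3))
from cell import telemetry
print(proj(c,[[0,0,0],telemetry.get_state()["position"]]).round(0))
E
```

```text
[ 0.7    0.005 -0.686] 74.9
[ 0.7    0.005 -0.686] 74.9
[ 0.7    0.005 -0.686] 74.9
[ 0.7    0.005 -0.686] 74.9
[ 0.7    0.005 -0.686] 74.9
[ 0.7    0.005 -0.686] 74.9
[ 0.7    0.005 -0.686] 74.9
[ 0.7    0.005 -0.686] 74.9
[ 0.7    0.005 -0.686] 74.9
cam [0.39485182 1.13783633 1.02415059] 434.2022028636039 434.2022028636039
0 [0.62  0.13  0.152]
1 [0.565 0.063 0.152]
2 [0.686 0.136 0.165]
3 [0.56  0.003 0.165]
4 [0.825 0.025 0.165]
5 [ 0.725 -0.103  0.165]
6 [0.686 0.118 0.   ]
[[488. 255.]
 [411. 116.]]
```

Emit:
arm_command(
  increments=[-1,0,0,-43,0,-1,0,0,-43,0,-1,0,0,-42,0,-1,37,-31,0,0,-1,37,-31,0,0,-1,37,-31,0,0,-1,37,-31,0,0,-1,37,-31,0,0,-1,37,-31,0,0,-1,37,-31,0,0,-1,37,-31,0,0,-1,37,-31,0,0,-1,37,-31,0,0,-1,37,-31,0,0,-1,37,-31,0,0,-1,37,-31,0,0,-1,37,-31,0,0,-1,37,-31,0,0,-1,37,-31,0,0],
)

```text
clock: 2.0
position: [0.5869, 0.1532, 0.3501]
orientation: [0.0, 0.973, 0.231, -0.0]
contact_force: [0.5, -0.2, 0.5]
width: 0.0007
finger_force: 0.0
```

Emit:
arm_command(
  increments=[-1,0,0,0,-0.1425,-1,0,0,0,-0.1425,-1,0,0,0,-0.1425,-1,0,0,0,-0.1425,-1,0,0,0,-0.1425,-1,0,0,0,-0.1425,-1,0,0,0,-0.1425,-1,0,0,0,-0.1425,-1,0,0,0,-0.1425,-1,0,0,0,-0.1425,-1,0,0,0,-0.1425,-1,0,0,0,-0.1425,-1,0,0,0,-0.1425,-1,0,0,0,-0.1425,-1,0,0,0,0,-1,0,0,0,0],
)

```text
clock: 3.6
position: [0.5865, 0.1512, 0.3501]
orientation: [-0.0, 0.335, 0.942, -0.0]
contact_force: [0.2, -0.8, 0.4]
width: 0.0007
finger_force: 0.0
```

```bash
python3 - <<'E'
from cell import telemetry, optics
import cv2,numpy as np,pickle
s=telemetry.get_state(); print({k:np.round(v,3).tolist() for k,v in s.items()})
d={}
for n in("wrist","top","side"):
    c=optics.read_camera(n); d[n]=c; cv2.imwrite(f"pics/{n}1.png",c["img"][:,:,::-1])
    print(n,(-np.array(c["R"]).T@c["t"]).round(3))
pickle.dump(d,open("c1.pkl","wb"))
E
```

```text
{'clock': 3.6, 'joints': [0.068, 0.387, 1.312, 0.0, 1.444, -0.82], 'qvel': [0.003, -0.002, -0.002, -0.0, -0.0, -0.006], 'effort': [-0.003, -40.423, -20.706, 0.024, 0.086, -0.029], 'position': [0.587, 0.151, 0.35], 'orientation': [-0.0, 0.335, 0.942, -0.0], 'contact_force': [0.209, -0.777, 0.378], 'moment': [0.029, -0.143, -0.006], 'finger_force': 0.0, 'width': 0.001}
wrist [0.532 0.197 0.512]
top [-0.424 -0.491  1.475]
side [0.395 1.138 1.024]
```

View pics/wrist1.png

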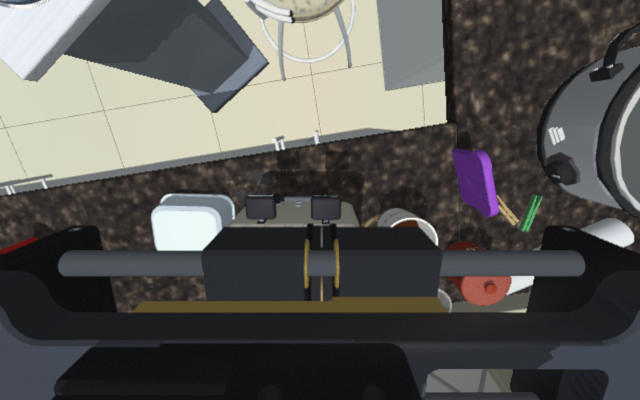

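View pics/top1.png

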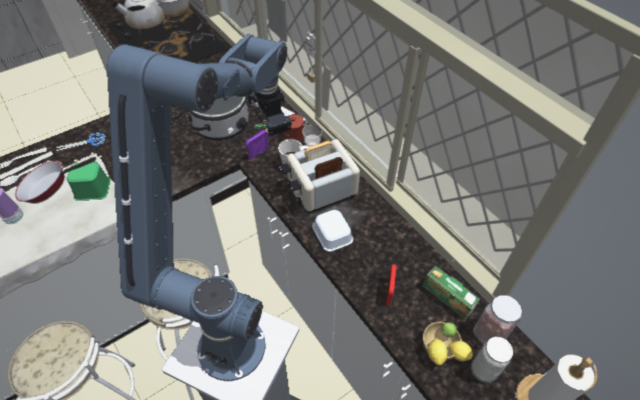

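The wrist view shows the two black paddles at (261,207) and (325,207). The mug is at (408,228), on the side of the second one, which makes that paddle lever_left. The top view shows the toaster clear of the arm. Next is an enlarged wrist crop.

```bash
python3 - <<'E'
import cv2,pickle
im=pickle.load(open("c1.pkl","rb"))["wrist"]["img"][165:245,225:375,::-1]
cv2.imwrite("pics/crop2.png",cv2.resize(im,None,fx=5,fy=5,interpolation=cv2.INTER_CUBIC))
im=pickle.load(open("c1.pkl","rb"))["top"]["img"][125:225,265:375,::-1]
cv2.imwrite("pics/crop3.png",cv2.resize(im,None,fx=6,fy=6,interpolation=cv2.INTER_CUBIC))
E
```

```text
(no output)
```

View pics/crop2.png

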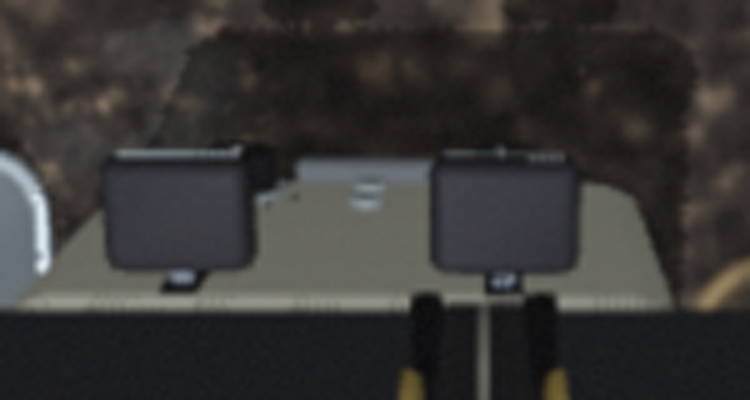

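View pics/crop3.png

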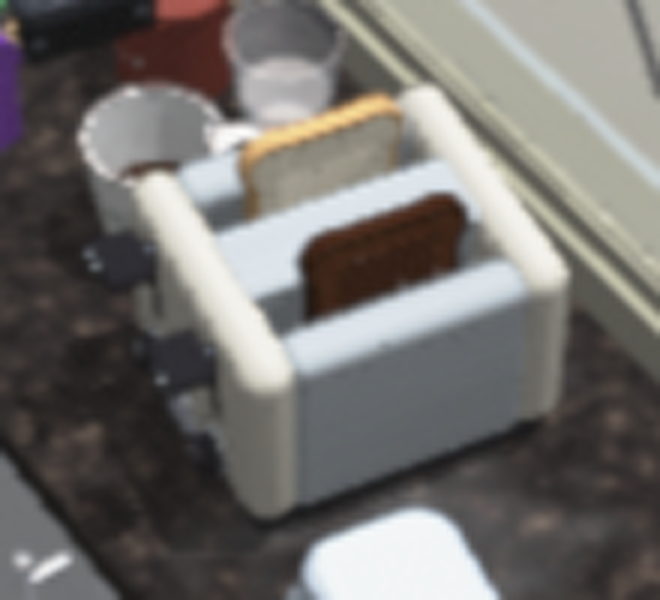

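Crop 2 shows the left lever's paddle spanning u 432–579 and v 152–270, and the right one u 104–254 and v 155–270. Crop 3 confirms that the pale slice is on the mug side.

```bash
python3 - <<'E'
import pickle,numpy as np
from h import *
D=pickle.load(open("c1.pkl","rb"))
def ray(c,uv,z):
  R=np.array(c["R"]);C=-R.T@c["t"];d=R.T@[(uv[0]-c["cx"])/c["fx"],(uv[1]-c["cy"])/c["fy"],1];return C+d*(z-C[2])/d[2]
f=lambda U,k,o:(np.array(U)+.5)/k-.5+o
wc=D["wrist"]
L=[ray(wc,f(u,5,[225,165]),.149) for u in([432,152],[579,152],[579,270],[432,270])]
R_=[ray(wc,f(u,5,[225,165]),.149) for u in([104,155],[254,155],[254,270],[104,270])]
l,r=np.mean(L,0),np.mean(R_,0)
print(l.round(4),r.round(4),np.linalg.norm(l-r)); print("sizes",np.linalg.norm(L[0]-L[1]),np.linalg.norm(L[1]-L[2]))
yd=(l-r)/np.linalg.norm(l-r);print("yaw",np.arctan2(-yd[0],yd[1]))
print("top cam",ray(D["top"],f([128,252],6,[265,125]),.150),ray(D["top"],f([187,355],6,[265,125]),.150))
p=np.array([.5865,.1512]);h=2*np.arctan2(.942,.335);d=l[:2]-p
# TCP goal 3mm outward
tx=np.array([np.cos(h),np.sin(h)]);ty=np.array([np.sin(h),-np.cos(h)])
print("tool heading",h,"shift x,y",d@tx*1e3,d@ty*1e3)
E
```

```text
[0.6215 0.1311 0.149 ] [0.5653 0.0614 0.149 ] 0.08949229529749564
sizes 0.039801579776013445 0.03378770118450624
yaw -0.6781187119427874
top cam [0.62767881 0.12772725 0.15      ] [0.56886721 0.05791235 0.15      ]
tool heading 2.4582360178440825 shift x,y -39.815935907773685 6.494467043310836
```

Emit:
arm_command(
  increments=[-1,-19,3,0,0,-1,-19,3,0,0,-1,0,0,40,0,-1,0,0,40,0,-1,0,0,40,0,-1,0,0,30,0,-1,0,0,20,0,-1,0,0,10,0,-1,0,0,0,0,-1,0,0,0,0],
)

```text
clock: 4.75
position: [0.6209, 0.1321, 0.1715]
orientation: [0.001, 0.334, 0.943, 0.0]
contact_force: [0.0, 0.1, 0.8]
width: 0.0002
finger_force: 0.0
```

```bash
python3 - <<'E'
from cell import optics
import cv2,numpy as np
w=optics.read_camera("wrist")["img"][150:270,215:385,::-1];s=optics.read_camera("side")["img"][160:280,225:365,::-1]
cv2.imwrite("pics/c4.png",np.hstack([cv2.resize(w,(425,300)),cv2.resize(s,(350,300),interpolation=cv2.INTER_CUBIC)]))
E
```

```text
(no output)
```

View pics/c4.png

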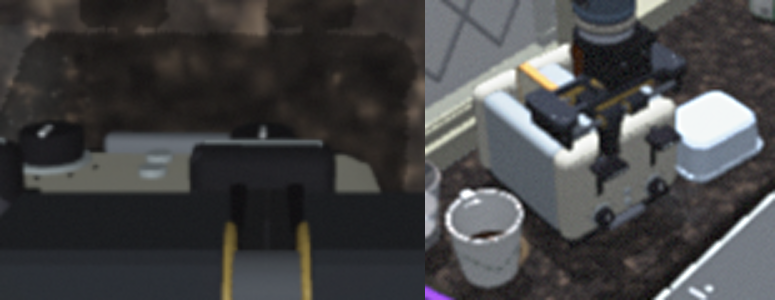

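The fingers, at crop (265,210), are above the left paddle. The side view shows the same, with clear space around the gripper. Pressing now.

Emit:
arm_command(
  increments=[-1,0,0,6,0,-1,0,0,6,0,-1,0,0,5,0,-1,0,0,5,0,-1,0,0,5,0,-1,0,0,5,0,-1,0,0,5,0,-1,0,0,0,0],
  grip_force=30,
)

```text
clock: 5.65
position: [0.62, 0.1321, 0.1345]
orientation: [0.0, 0.333, 0.943, 0.0]
contact_force: [-2.7, 0.7, 6.4]
width: 0.0003
finger_force: 3.6
```

Emit:
arm_command(
  increments=[-1,0,0,5,0,-1,0,0,5,0,-1,0,0,5,0,-1,0,0,4,0,-1,0,0,3,0,-1,0,0,0,0,-1,0,0,0,0],
)

```text
clock: 6.35
position: [0.62, 0.1322, 0.1125]
orientation: [0.0, 0.333, 0.943, 0.0]
contact_force: [-1.6, -0.5, 7.3]
width: 0.0005
finger_force: 3.4
```

Emit:
arm_command(
  increments=[-1,0,0,1,0,-1,0,0,1,0,-1,0,0,0,0,-1,0,0,0,0],
)

```text
clock: 6.75
position: [0.6199, 0.1321, 0.111]
orientation: [0.0, 0.333, 0.943, 0.0]
contact_force: [-2.9, -0.4, 9.4]
width: 0.0008
finger_force: 4.8
```

Emit:
arm_command(
  increments=[-1,0,0,1,0,-1,0,0,0,0,-1,0,0,0,0],
)

```text
clock: 7.05
position: [0.6199, 0.1321, 0.1103]
orientation: [0.0, 0.333, 0.943, 0.0]
contact_force: [-3.2, -0.6, 11.2]
width: 0.0005
finger_force: 5.5
```

Emit:
arm_command(
  increments=[-1,0,0,1,0,-1,0,0,0,0,-1,0,0,0,0,-1,0,0,0,0,-1,0,0,0,0,-1,0,0,0,0,-1,0,0,0,0,-1,0,0,0,0,-1,0,0,0,0,-1,0,0,0,0,-1,0,0,0,0,-1,0,0,0,0],
)

```text
clock: 8.25
position: [0.6199, 0.1322, 0.1103]
orientation: [0.0, 0.333, 0.943, 0.0]
contact_force: [-4.5, -0.8, 15.2]
width: 0.0001
finger_force: 7.7
```

```bash
python3 - <<'E'
from cell import optics
import cv2,numpy as np
w=optics.read_camera("top")["img"][125:225,255:375,::-1];s=optics.read_camera("side")["img"][160:280,225:365,::-1]
cv2.imwrite("pics/c5.png",np.hstack([cv2.resize(w,(360,300)),cv2.resize(s,(350,300),interpolation=cv2.INTER_CUBIC)]))
E
```

```text
(no output)
```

View pics/c5.png

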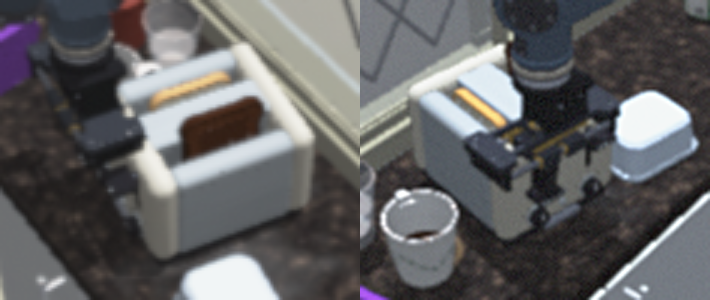

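The pale slice is down, at (190,90), and the brown one is still up, at (222,130). The lever is on its bottom stop: z holds at 0.1103 while the push rose to 15 N.

```bash
python3 -c "
from cell import order
print(order.hand_in())"
```

```text
the job is handed in; nothing more can be done
None
```

The pale slice's lever (left, mug side) is held at its bottom stop with about 15 N, the brown slice and its lever looked up in the last pictures, and the job is handed in; no verdict was returned.

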